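Key the canister lid onto its pin and press it home

TASK

The wooden lid of the white cotton-pad canister is sitting high, because the notch in its rim is not over the steel pin on the canister's ear. Push the lid round with the fingertips until the notch meets the pin, then press the lid down until it is fully home and let go. Only touch and push it: do not lift the lid, and leave the comb, clipper case, vase and cup as they are.

Things in the scene. Friction and masses are not known exactly. Their poses are not given: they have to be found in the camera images.
- canister: White ceramic round canister, fixed to the shelf, 100 mm across and 60 mm high; origin at the centre of its underside, z up. Its own +x points to a small ear (22 mm wide, top 56 mm above the shelf) that sticks out to 75 mm from the axis, so 17 mm beyond the lid's edge. On the ear stands a steel pin 8 mm thick with a round top.
- pin_tip (a point): Top of the steel pin, 54 mm from the canister's axis in its +x direction and 71.5 mm above the shelf; it lies under the lid's rim, just below the lid's underside, until the lid goes down.
- lid (a joint): Turn of the wooden lid about the canister's upright axis, rad, growing anticlockwise seen from above; 0 (or 2 pi, the same place) when the notch is over the pin. Range -1 to 7.28. It starts between 0.6 and 5.68. It turns with a stiff friction of about 0.05 N m (a push of about 1.3 N at 40 mm from the axis) and stays where it is left. The notch clears the pin within about 0.06 rad either side; elsewhere the pin blocks the lid from going down.
- lid_plug (a joint): How far the lid has been pressed down, m: 0 at the start, 0.010 fully home; negative when lifted (to -0.015). A tight rubber plug holds it at any height: about 5 N moves it slowly (friction plus 20 N s/m). The lid does not tilt, so it can be pressed anywhere.
- lid_top (a point): Centre of the lid's top face, on the canister's axis; 90 mm above the shelf at the start, 80 mm when home. The lid is a round wooden disc 116 mm across and 18 mm thick, with a 15 mm wide notch through its rim and, opposite the notch, a pie-shaped finger bay. The point's x axis points to the notch.
- lid_notch (a point): Middle of the notch in the lid's rim, 54 mm from the axis, at the height of the lid's top. The notch is 15 mm wide, cut in 12 mm from the edge, through the full thickness.
- lid_bay (a point): Point on the floor of the finger bay, 40 mm from the axis, right opposite the notch. The bay is a sector of 80 degrees (40 either side of this point), from 14 mm out to the open rim, 12 mm deep below the lid's top, about 51 mm wide here, with upright walls that a fingertip can push either way. Its floor is 78 mm above the shelf at the start.
- comb: Flat wooden comb, 150 x 32 x 8 mm, lying in the organiser; origin under its middle. Leave it.
- clipper_case: Steel nail clipper case, 75 x 26 x 14 mm, lying in the organiser; origin under its middle. Leave it.
- organiser: White plastic organiser with three long slots, 200 x 130 x 50 mm, fixed; origin at the centre of its underside.
- vase: Glazed ceramic vase, 90 mm at its widest, 150 mm high; origin at the centre of its foot. Leave it.
- cup: Aluminium cup, 72 mm across, 85 mm high; origin at the centre of its foot. Leave it.

How it is judged (in metres and radians):
At the end, for the whole second after the job is handed in: The lid is pressed down at least 8 of its 10 mm with its notch on the pin (within 5 mm, seen from above), and is at rest (value of joint lid_plug above 0.008 m and horizontal distance between lid_notch and pin_tip below 0.005 m and velocity of joint lid between -0.05 and 0.05 rad/s and velocity of joint lid_plug between -0.005 and 0.005 m/s); the robot touches nothing.
It fails at once if the lid is lifted more than 3 mm (value of joint lid_plug below -0.003 m).
It fails at once if the comb, clipper case, vase or cup is moved more than 15 mm (distance of any of comb, clipper_case, vase, cup from where it was at the start of the episode above 0.015 m).
It fails at once if the vase or cup is tipped (angle between any of vase, cup's own z axis and vertical above 0.35 rad).
It also fails if it takes over 45 s, if anything falls off the work surface, if the arm or the gripper's body presses on something with over 40 N, if the wrist force passes 120 N, or if a joint passes its speed limit or range.

ROBOT

A 6-joint arm with a two-finger parallel gripper is mounted at the origin on the work surface. World frame = base frame: x ahead of the robot, y to its left, z up, the work surface at z = 0. Lengths are in mm, angles in rad, forces in N, time in s.
With the tool pointing down it reaches from about 350 to 975 mm from the base axis. Payload 7.1 kg.
Tool frame: the origin (TCP) lies at the very end of the fingers, on their centre line; the grasp point (between the pads) lies 19 mm behind it; z points along the fingers, y is the direction in which the jaws open and shut (so a half turn about z gives the same grasp; the last joint's range is limited). The gripper opens to 88 mm and grips with 3 to 60 N. Pads are 20 mm wide; open, the fingers measure 115 mm over their backs; the gripper's body (75 mm by 178 mm) begins 61 mm behind the grasp point.
Start: joints at [1.103, 0.423, 1.63, -0, 1.089, -0.019], TCP at [271.145, 563.103, 222.675] pointing down, gripper open.
Joint ranges: [-3, 3], [-0.9, 2.11], [0.09, 2.58], [-1.31, 4.45], [0.11, 2.69], [-2.54, 2.54]. Speed limits (rad/s): [2.39, 2.39, 3.01, 3.14, 3.14, 3.14].

INTERFACE

Orientations are given as a rotation vector (axis times angle).
In Python, from workcell import readout, imaging, close_job gives the robot as it stands.
- The arm moves only by the tool carry_out, never from a script. Its argument "rows" is a list of rows, each a list of 3 entries, a list of its own where there are three numbers: the shift along the tool's x, y, z in m, then the turn, a rotation vector about the tool's x, y, z in rad, then the closure, from 0 (fully open) to 1 (shut). In form: [[[dx, dy, dz], [wx, wy, wz], hand], ...]. A call has 1 to 12 rows; each row shifts and turns the commanded pose from where the row before left it, along the tool's axes as they then stand; what a row does not reach is not made up. A row lasts 1/12 s, in which the tool goes at most 41.7 mm and 7.16 degrees, less where a joint would pass 70% of its speed; a pose out of reach is approached as far as the arm can. A call with a gripper value outside its range is refused whole. The fingers move at their own pace and stop on an object; the grip force is fixed at half the most. Time passes only in rows, so rows that do not move let the fingers close. It gives the time, the measured TCP pose, the force and the opening at its end, in the units of the state.
- readout.get_obs(): the state, without advancing time (a new reading comes with each control period).
- imaging.get_image(name): name is "scene" or "top" or "wrist"; returns the picture (480x640x3 uint8, red, green, blue); there is no depth.
- imaging.camera_params(name): a dict with "fx", "fy", "cx", "cy" (pixels), "k1" (the pictures are not rectified: a ray, as slopes to the right and down, at radius r is drawn at 1 + k1 r^2 times it, then the intrinsics apply), "rvec" (rotation vector, rad) and "tvec" (3), from world to camera coordinates, as OpenCV has them; the wrist camera has in their place "T_tool_cam" (4x4, takes a point from camera to tool coordinates, whose origin is the TCP and whose axes are the flange's). Camera axes: x right, y down, z forward; pixel columns grow to the right and rows downward; lengths in mm; the calibration is good to about 2 mm. A picture is of the moment at which its call begins: read the wrist's pose just before it. camera_params takes no time and is no camera call.
- close_job(): hands the job in, once; it reports no verdict.
The state is a dict: "t": time; "qpos": joint angles; "qvel": joint speeds; "joint_torque": joint torques, N m; "ee_pos": TCP position; "orientation": TCP orientation; "ft_force": force on the tool from outside, world axes, zero at the start; "moment": the same for the moment, N m; "width": finger opening in mm.
Only numpy, scipy, OpenCV 4.12 (cv2) and the standard library are available. Lean on these libraries where they do the work, as an engineer would, in place of code of your own. Each camera call takes 0.05 s, during which the arm holds its last target.

## Working session

There is one attempt and no reset: what is moved stays moved. The work goes in short steps, Python scripts to look and compute and a tool call to move; the robot and the scene stay as the last step left them, time stands still between calls to the robot, and variables do not carry over. Pictures are saved under pics/ and viewed, and the job is handed in when it is done.

Besides the shell and the picture viewer there is one more tool, called by a JSON object that holds its "api" and its "payload", one argument or row to a line. carry_out: Moves the arm, as the interface text tells. Its arguments: {"type":"object","properties":{"rows":{"type":"array","items":{"type":"array"}}},"required":["rows"]}

```bash
mkdir -p pics
python3 - <<'E'
from workcell import readout, imaging
import cv2
o=readout.get_obs();print(o)
for n in("scene","top","wrist"):
    cv2.imwrite(f"pics/{n}0.png",imaging.get_image(n)[:,:,::-1]);print(n,imaging.camera_params(n))
E
```

```text
{'t': 0.0, 'qpos': array([ 1.10298685e+00,  4.23857512e-01,  1.63070591e+00,  2.94599713e-06,
        1.08857817e+00, -1.89831703e-02]), 'qvel': array([-2.51600062e-04, -2.73122998e-04, -4.35882523e-04,  6.30393401e-04,
        5.00407981e-04,  2.35977679e-05]), 'joint_torque': array([ 6.49032645e-04, -5.44622576e+01, -2.73671544e+01,  6.43804134e-02,
        2.25727097e-02, -1.06250295e-04]), 'ee_pos': array([270.90501811, 562.61075363, 221.8850324 ]), 'orientation': array([-6.99030290e-01, -3.06244906e+00,  2.36008432e-03]), 'ft_force': array([ 0.02570845, -0.27271509,  0.06393273]), 'moment': array([-0.02879904,  0.01529871, -0.00499766]), 'width': 87.77730667003436}
scene {'fx': 613.4055799532296, 'fy': 613.4055799532296, 'cx': 325.05011453395304, 'cy': 230.55841441192226, 'k1': -0.20394290306885257, 'rvec': array([ 2.15327983,  0.53029327, -0.29184084]), 'tvec': array([-550.1105461 ,  -80.65334971, 1637.40568809])}
top {'fx': 551.2925622283237, 'fy': 551.2925622283237, 'cx': 314.98536149701425, 'cy': 246.96763282823753, 'k1': 0.05957338759033635, 'rvec': array([ 2.17168991, -2.17132006,  0.13472546]), 'tvec': array([   1.76596386,  596.65154   , 1048.90362152])}
wrist {'fx': 369.9086908282663, 'fy': 369.9086908282663, 'cx': 316.5593091148281, 'cy': 244.76030661042992, 'k1': -0.05153695740227817, 'T_tool_cam': array([[ 1.20817682e-03, -9.65795039e-01, -2.59303844e-01,
         7.01812096e+01],
       [ 9.99999153e-01,  1.04156326e-03,  7.79931217e-04,
        -9.97991506e-01],
       [-4.83172342e-04, -2.59304567e-01,  9.65795480e-01,
        -1.62543649e+02],
       [ 0.00000000e+00,  0.00000000e+00,  0.00000000e+00,
         1.00000000e+00]])}
```

View pics/scene0.png

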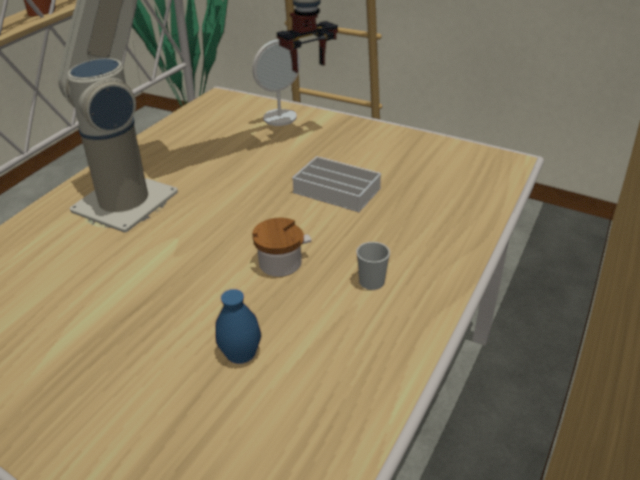

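View pics/top0.png

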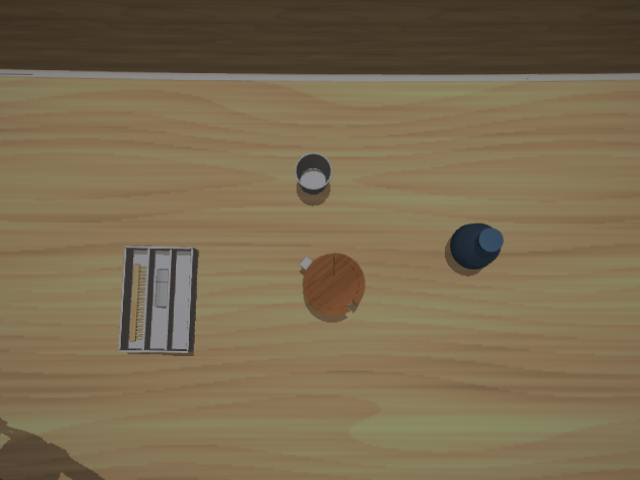

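View pics/wrist0.png

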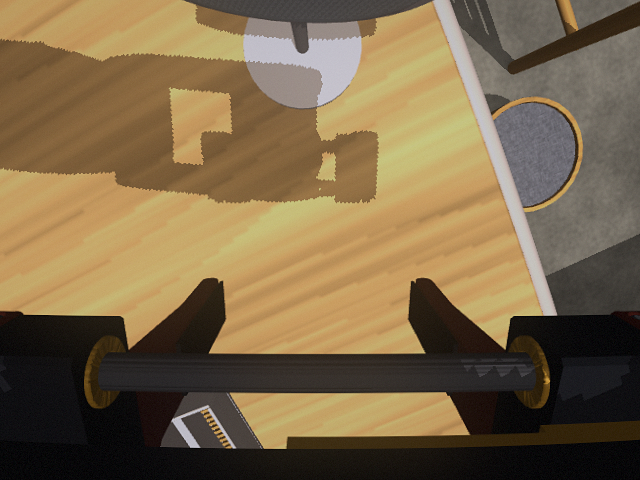

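Run:
```python
import cv2
a=cv2.imread("pics/top0.png")[235:340,280:390];b=cv2.resize(a,None,fx=5.6,fy=5.6,interpolation=cv2.INTER_CUBIC);cv2.imwrite("pics/topc.png",cv2.convertScaleAbs(b,alpha=1.8))
a=cv2.imread("pics/scene0.png")[205:285,235:325];b=cv2.resize(a,None,fx=7,fy=7,interpolation=cv2.INTER_CUBIC);cv2.imwrite("pics/scenec.png",b)
```

```text
(no output)
```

View pics/topc.png

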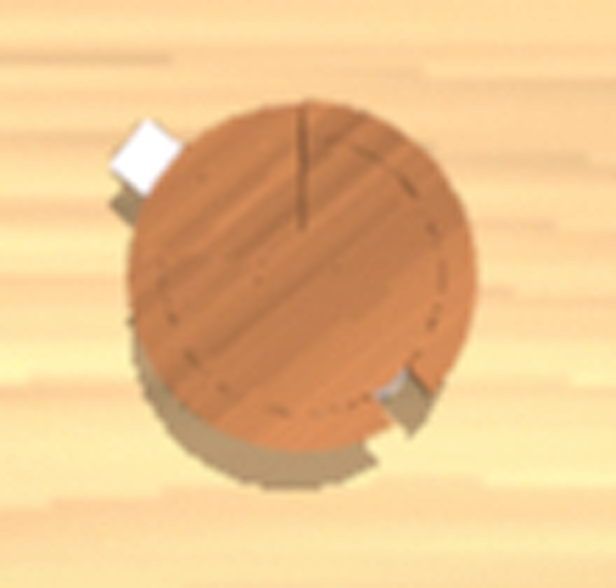

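View pics/scenec.png

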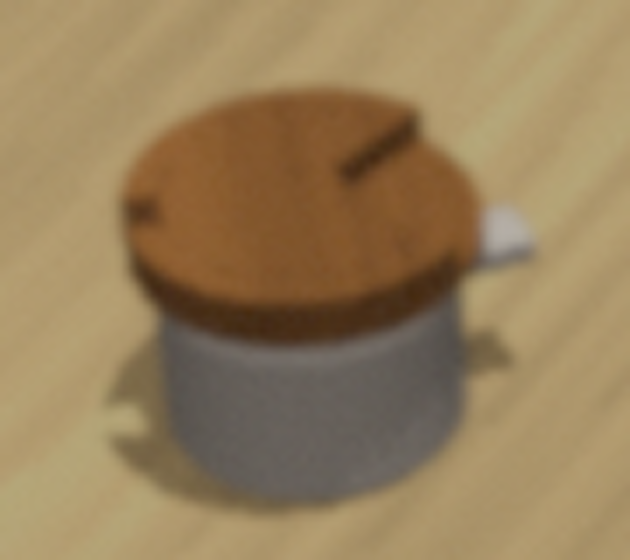

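```bash
cat > h.py <<'E'
import numpy as np, cv2
from scipy.spatial.transform import Rotation as R
from workcell import readout, imaging
def pose():
    o=readout.get_obs(); return o['ee_pos'],R.from_rotvec(o['orientation']),o
def cam(n,p=None):
    c=imaging.camera_params(n)
    if n=='wrist':
        T=np.eye(4);T[:3,:3]=p[1].as_matrix();T[:3,3]=p[0];T=T@c['T_tool_cam'];return c,T[:3,:3],T[:3,3]
    Rm=R.from_rotvec(c['rvec']).as_matrix();return c,Rm.T,-Rm.T@c['tvec']
def px2w(C,uv,z):
    c,Rw,t=C;out=[]
    for u,v in uv:
        d=np.array([(u-c['cx'])/c['fx'],(v-c['cy'])/c['fy']]);s=d.copy()
        for _ in range(20): s=d/(1+c['k1']*(s@s))
        r=Rw@np.array([*s,1]);out.append(t+r*(z-t[2])/r[2])
    return np.array(out)
def w2px(C,P):
    c,Rw,t=C;q=(np.atleast_2d(P)-t)@Rw;s=q[:,:2]/q[:,2:];s=s*(1+c['k1']*(s**2).sum(1,keepdims=True))
    return s*[c['fx'],c['fy']]+[c['cx'],c['cy']]
E
python3 - <<'E'
from h import *
C=cam('top');print(C[2])
f=lambda u,v:(280+(u+.5)/5.6-.5,235+(v+.5)/5.6-.5)
ctr=px2w(C,[f(303,276)],90)[0];print('ctr',ctr, px2w(C,[f(129,276),f(477,276),f(303,101),f(303,451)],90)[:,:2])
n=px2w(C,[f(412,413),f(395,385)],90);e=px2w(C,[f(129,140)],56)[0]
w=px2w(C,[f(303,103)],90)[0]
a=lambda p:np.degrees(np.arctan2(*(p-ctr)[1::-1]))
print(n,e,np.hypot(*(e-ctr)[:2]),[a(x) for x in (*n,e,w)])
p=pose();print(p[1].as_matrix())
E
```

```text
[ 478.07716872   17.09533865 1107.85601781]
ctr [521.89153073 -31.79366345  90.        ] [[521.88878635  25.50110351]
 [521.91995031 -89.14059431]
 [579.80852406 -32.05328815]
 [464.76590646 -31.52450764]]
[[477.10271564 -67.3155451   90.        ]
 [486.21733048 -61.81862683  90.        ]] [569.76210474  25.8734053   56.        ] 74.94719924134986 [np.float64(-141.58216613555112), np.float64(-139.91457136945485), np.float64(50.303263805273836), np.float64(-0.25691340060903306)]
[[-9.00986387e-01  4.33847082e-01 -4.90146071e-04]
 [ 4.33847359e-01  9.00985767e-01 -1.05646980e-03]
 [-1.67317054e-05 -1.16451349e-03 -9.99999322e-01]]
```

{"api": "carry_out", "payload": {
  "rows": [
    [[0,0,0],[0,0,-0.112],1],
    [[0,0,0],[0,0,-0.112],1],
    [[0,0,0],[0,0,-0.112],1],
    [[0,0,0],[0,0,-0.112],1],
    [[-0.0145,-0.0287,0],[0,0,0],1],
    [[-0.0145,-0.0287,0],[0,0,0],1],
    [[-0.0145,-0.0287,0],[0,0,0],1],
    [[-0.0145,-0.0287,0],[0,0,0],1],
    [[-0.0145,-0.0287,0],[0,0,0],1],
    [[-0.0145,-0.0287,0],[0,0,0],1],
    [[-0.0145,-0.0287,0],[0,0,0],1],
    [[-0.0145,-0.0287,0],[0,0,0],1]
  ]
}}

```text
t: 1.15
ee_pos: [387.3, 331.9, 222.6]
orientation: [-0.001, -3.141, 0.0]
ft_force: [0.8, 0.3, -1.1]
width: 11.1
```

{"api": "carry_out", "payload": {
  "rows": [
    [[-0.0145,-0.0287,0],[0,0,0],1],
    [[-0.0145,-0.0287,0],[0,0,0],1],
    [[-0.0145,-0.0287,0],[0,0,0],1],
    [[-0.0145,-0.0287,0],[0,0,0],1],
    [[-0.0145,-0.0287,0],[0,0,0],1],
    [[-0.0145,-0.0287,0],[0,0,0],1],
    [[-0.0145,-0.0287,0],[0,0,0],1],
    [[-0.0145,-0.0287,0],[0,0,0],1],
    [[0,0,0],[0,0,0],1],
    [[0,0,0],[0,0,0],1]
  ]
}}

```text
t: 1.98
ee_pos: [503.0, 102.5, 222.5]
orientation: [-0.006, -3.141, -0.0]
ft_force: [0.2, 0.5, 0.8]
width: 0.4
```

Run:
```python
from h import *
p=pose();print(p[2]['t'],p[0],p[1].as_matrix().round(3),p[2]['width'],p[2]['ft_force'],p[2]['qpos'])
cv2.imwrite("pics/w1.png",imaging.get_image('wrist')[:,:,::-1])
C=cam('wrist',p);th=np.radians(np.arange(0,360,15));print(w2px(C,np.array([[522,-32,90],*[[522+58*np.cos(t),-32+58*np.sin(t),90] for t in np.radians([-0.3,79.7,-140.5,50.3])],[522+75*np.cos(.878),-32+75*np.sin(.878),56]])))
```

```text
1.9833 [503.0465945  102.53188344 222.4517022 ] [[-1.     0.004 -0.   ]
 [ 0.004  1.     0.   ]
 [ 0.     0.    -1.   ]] 0.3830418786689534 [0.18827413 0.45692168 0.76445949] [ 1.77783307e-01  2.60076970e-01  1.87405948e+00  2.01917208e-04
  1.00790541e+00 -1.38905143e+00]
[[157.77698666 257.18594918]
 [165.19656746 320.00471064]
 [225.84655381 268.83782104]
 [107.5323711  204.73973537]
 [213.6587044  298.15676366]
 [237.52707694 294.56285356]]
```

View pics/w1.png

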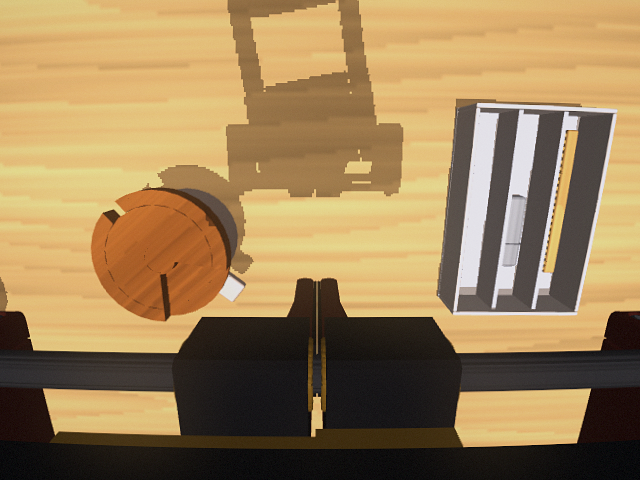

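Run:
```python
from h import *
a=cv2.imread("pics/w1.png")[180:330,80:260]
p=pose();C=cam('wrist',p)
b=cv2.resize(a,None,fx=4,fy=4,interpolation=cv2.INTER_CUBIC)
th=np.radians(np.arange(0,360,3))
for (x,y),col in (((522,-32),(255,0,0)),((521,-29.5),(0,255,0))):
    q=(w2px(C,np.c_[x+58*np.cos(th),y+58*np.sin(th),0*th+90])-[80,180]+.5)*4
    cv2.polylines(b,[q.astype(np.int32)],True,col,1)
cv2.imwrite("pics/w1c.png",b)
```

```text
(no output)
```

View pics/w1c.png

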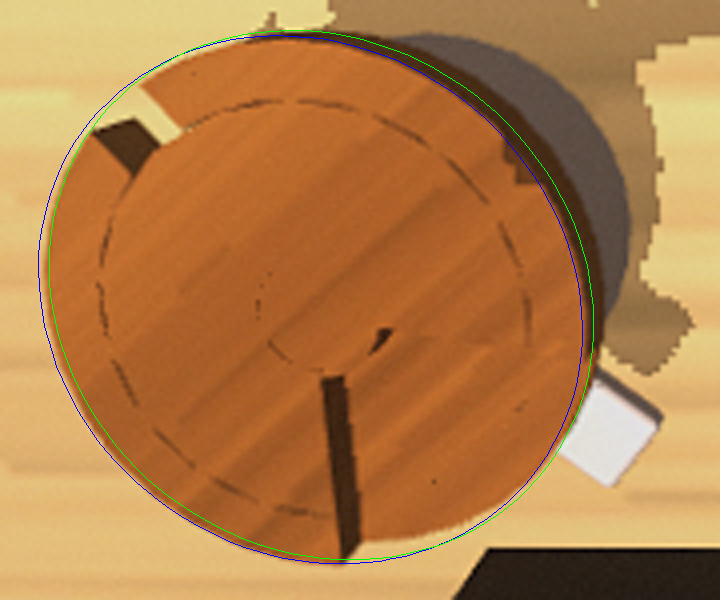

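{"api": "carry_out", "payload": {
  "rows": [
    [[-0.0141,-0.0279,0],[0,0,0],1],
    [[-0.0141,-0.0279,0],[0,0,0],1],
    [[-0.0141,-0.0279,0],[0,0,0],1],
    [[-0.0141,-0.0279,0],[0,0,0],1],
    [[0,0,0.03],[0,0,0],1],
    [[0,0,0.03],[0,0,0],1],
    [[0,0,0.03],[0,0,0],1],
    [[0,0,0.027],[0,0,0],1],
    [[0,0,0],[0,0,0],1],
    [[0,0,0],[0,0,0],1]
  ]
}}

```text
t: 2.87
ee_pos: [557.8, -6.6, 104.8]
orientation: [0.001, -3.138, -0.0]
ft_force: [0.3, 0.1, 1.4]
width: 0.3
```

Run:
```python
from h import *
p=pose();print(p[2]['t'],p[0],p[1].as_matrix().round(3),p[2]['width'],p[2]['ft_force'],p[2]['qpos'])
cv2.imwrite("pics/w2.png",imaging.get_image('wrist')[:,:,::-1])
cv2.imwrite("pics/t2.png",imaging.get_image('top')[:,:,::-1])
```

```text
2.8667 [557.8125992   -6.57439534 104.78123237] [[-1.    -0.001 -0.004]
 [-0.001  1.     0.   ]
 [ 0.004  0.    -1.   ]] 0.28908056760421275 [0.2615588  0.07598406 1.41806838] [-3.31967696e-02  4.92149297e-01  1.85223728e+00  1.95249548e-04
  8.00771667e-01 -1.60492788e+00]
```

View pics/w2.png

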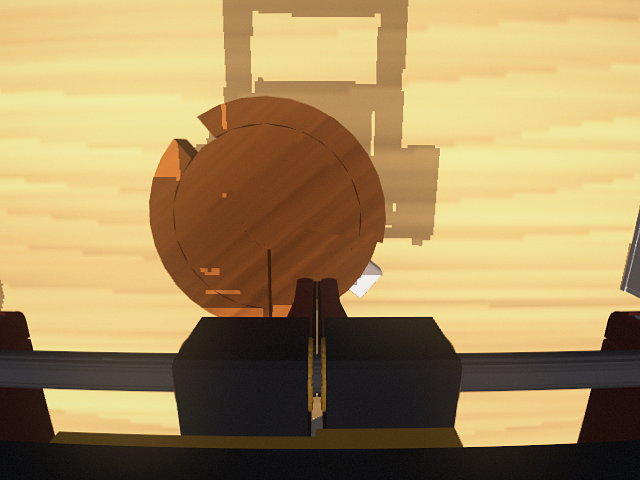

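Run:
```python
from h import *
C=cam('wrist',pose())
q=px2w(C,[(150,210),(385,205),(265,96),(357,127),(165,155)],90)[:,:2];print(q)
from scipy.optimize import least_squares
print(least_squares(lambda c:np.hypot(*(q-c).T)-58,[521,-31]))
w=px2w(C,[(267,250),(267,305),(209,127),(182,154)],90)[:,:2];print(w)
e=px2w(C,[(381,269),(361,296)],56);print(e)
```

```text
[[519.88537413 -90.6630553 ]
 [517.39483149  25.40242703]
 [467.16550381 -31.78022189]
 [480.80043902  10.64767262]
 [493.35493017 -80.46325875]]
     message: `ftol` termination condition is satisfied.
     success: True
      status: 2
         fun: [ 1.235e+00 -6.849e-01 -1.387e+00  2.235e+00 -4.024e-01]
           x: [ 5.238e+02 -3.156e+01]
        cost: 4.537258810287485
         jac: [[ 6.572e-02  9.978e-01]
               [ 1.114e-01 -9.938e-01]
               [ 1.000e+00  3.959e-03]
               [ 7.135e-01 -7.007e-01]
               [ 5.282e-01  8.491e-01]]
        grad: [-5.187e-07 -3.061e-07]
  optimality: 5.186912875019156e-07
 active_mask: [ 0.000e+00  0.000e+00]
        nfev: 5
        njev: 5
[[540.39435902 -33.12098073]
 [570.55675734 -34.16580359]
 [480.70754142 -58.41428739]
 [492.95721194 -72.19893436]]
[[562.08363319  31.28376884  56.        ]
 [579.82639784  19.66593084  56.        ]]
```

{"api": "carry_out", "payload": {
  "rows": [
    [[0,0,0.0112],[0,0,0],1],
    [[0,0,0.0112],[0,0,0],1],
    [[0,0,0],[0,0,0],1],
    [[0,-0.004,0],[0,0,0],1],
    [[0,-0.004,0],[0,0,0],1],
    [[0,-0.003,0],[0,0,0],1],
    [[-0.00117,-0.00366,0],[0,0,0.1],1],
    [[-0.00117,-0.00366,0],[0,0,0.1],1],
    [[-0.00117,-0.00366,0],[0,0,0.1],1],
    [[0,0,0],[0,0,0],1]
  ]
}}

```text
t: 3.8
ee_pos: [561.6, -31.0, 83.6]
orientation: [0.477, 3.105, 0.0]
ft_force: [-0.5, -0.2, 0.3]
width: 0.4
```

Run:
```python
from h import *
p=pose();print(p[2]['t'],p[0],p[1].as_matrix().round(3),p[2]['ft_force'],p[2]['moment'],p[2]['qpos'])
cv2.imwrite("pics/w3.png",imaging.get_image('wrist')[:,:,::-1])
```

```text
3.8 [561.61949418 -30.97340841  83.5591567 ] [[-0.954  0.3    0.   ]
 [ 0.3    0.954 -0.   ]
 [-0.     0.    -1.   ]] [-0.54183404 -0.19866974  0.28417776] [ 0.00119701  0.01830802 -0.03381461] [-7.62537850e-02  5.29927819e-01  1.85238379e+00  3.37554240e-06
  7.58879903e-01 -1.34187689e+00]
```

View pics/w3.png

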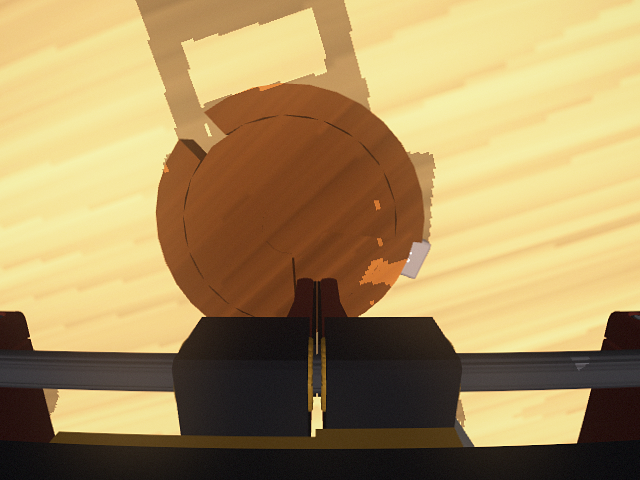

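{"api": "carry_out", "payload": {
  "rows": [
    [[-0.00105,-0.00382,0],[0,0,0.1],1],
    [[-0.00105,-0.00382,0],[0,0,0.1],1],
    [[-0.00105,-0.00382,0],[0,0,0.1],1],
    [[-0.00105,-0.00382,0],[0,0,0.1],1],
    [[-0.00105,-0.00382,0],[0,0,0.1],1],
    [[-0.00105,-0.00382,0],[0,0,0.1],1],
    [[-0.00105,-0.00382,0],[0,0,0.1],1],
    [[-0.00105,-0.00382,0],[0,0,0.1],1],
    [[-0.00105,-0.00382,0],[0,0,0.1],1],
    [[-0.00105,-0.00382,0],[0,0,0.1],1],
    [[-0.00105,-0.00382,0],[0,0,0.1],1],
    [[0,0,0],[0,0,0],1]
  ]
}}

```text
t: 4.85
ee_pos: [540.3, -66.1, 83.5]
orientation: [2.025, 2.401, 0.0]
ft_force: [0.1, -0.2, 0.5]
width: 0.7
```

```bash
cat > st.py <<'E'
from h import *
import sys
p=pose();M=p[1].as_matrix();c=M.T@(np.array([522,-31.5,0])-p[0])
print(p[2]['t'],p[0],'xang',np.degrees(np.arctan2(M[1,0],M[0,0])),'c',c[:2],'f',p[2]['ft_force'],p[2]['qpos'][5])
cv2.imwrite(sys.argv[1],imaging.get_image('wrist')[:,:,::-1])
E
python3 st.py pics/w4.png
```

```text
4.85 [540.28571565 -66.0974261   83.54422787] xang 99.6971484701819 c [ 37.19497832 -12.23415933] f [ 0.08325758 -0.17875445  0.49758231] -0.31284884622561776
```

View pics/w4.png

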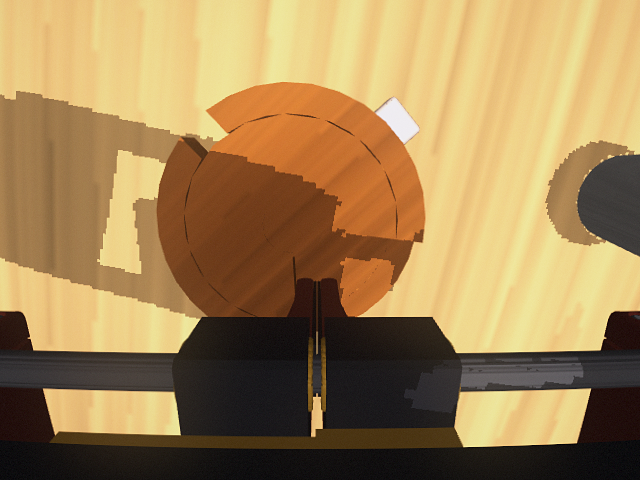

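{"api": "carry_out", "payload": {
  "rows": [
    [[-0.00103,-0.00378,0],[0,0,0.1],1],
    [[-0.00103,-0.00378,0],[0,0,0.1],1],
    [[-0.00103,-0.00378,0],[0,0,0.1],1],
    [[-0.00103,-0.00378,0],[0,0,0.1],1],
    [[-0.00103,-0.00378,0],[0,0,0.1],1],
    [[-0.00103,-0.00378,0],[0,0,0.1],1],
    [[-0.00103,-0.00378,0],[0,0,0.1],1],
    [[-0.00103,-0.00378,0],[0,0,0.1],1],
    [[-0.00103,-0.00378,0],[0,0,0.1],1],
    [[-0.00103,-0.00378,0],[0,0,0.1],1],
    [[-0.00103,-0.00378,0],[0,0,0.1],1],
    [[-0.00103,-0.00378,0],[0,0,0.1],1]
  ]
}}

```text
t: 5.9
ee_pos: [497.1, -60.9, 83.6]
orientation: [3.026, 0.84, 0.002]
ft_force: [2.0, -1.8, -0.4]
width: 0.7
```

{"api": "carry_out", "payload": {
  "rows": [
    [[-0.00103,-0.00378,0],[0,0,0.1],1],
    [[0,0,0],[0,0,0],1],
    [[0,0,0],[0,0,0],1]
  ]
}}

```text
t: 6.15
ee_pos: [493.8, -58.0, 83.4]
orientation: [3.063, 0.697, 0.0]
ft_force: [-1.0, 0.3, -0.5]
width: 0.4
```

```bash
python3 st.py pics/w5.png; python3 -c "
import cv2
a=cv2.imread('pics/w5.png')[60:330,140:440];cv2.imwrite('pics/w5c.png',cv2.resize(a,None,fx=2.2,fy=2.2,interpolation=2))"
```

```text
6.15 [493.82098006 -58.04462859  83.4309691 ] xang 25.62422426784165 c [ 36.87513014 -11.75915553] f [-1.01504491  0.32338323 -0.52827782] 0.9826949328324078
```

View pics/w5c.png

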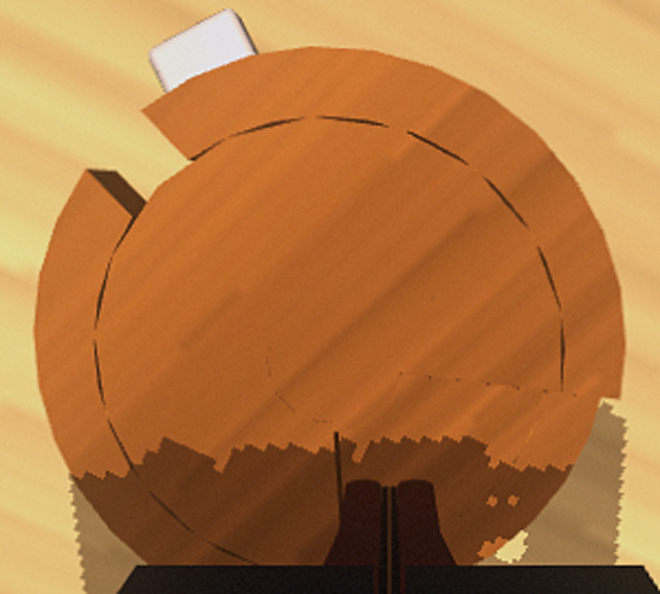

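```bash
cat > an.py <<'E'
from h import *
from scipy.optimize import least_squares
def an(circ,notch,ear,s,off,zt=90):
    C=cam('wrist',pose());f=lambda L,z:px2w(C,[((u+.5)/s-.5+off[0],(v+.5)/s-.5+off[1]) for u,v in L],z)[:,:2]
    q=f(circ,zt);r=least_squares(lambda c:np.hypot(*(q-c).T)-58,[522,-31]);print('c',r.x,r.fun.round(1))
    n=f(notch,zt);e=f(ear,56)
    for c in(r.x,np.array([522,-31.5])):
        g=lambda p:np.degrees(np.arctan2(*(p.mean(0)-c)[::-1])); print('notch',g(n),[round(np.hypot(*(x-c)),1) for x in n],'ear',g(e),np.hypot(*(e.mean(0)-c)),'remaining(cw)',(g(n)-g(e)))
E
python3 - <<'E'
from an import *
an([(36,325),(623,335),(315,47),(520,115),(75,195),(440,68)],[(143,110),(88,172),(190,160),(135,215)],[(153,50),(232,10)],2.2,(140,60))
E
```

```text
c [523.07918023 -32.63739624] [ 0.  -0.7  0.   0.3 -0.6  0.2]
notch 68.43789131224662 [np.float64(58.1), np.float64(57.6), np.float64(46.1), np.float64(46.2)] ear 50.759397378309586 74.0807868555126 remaining(cw) 17.678493933937034
notch 66.83439003528461 [np.float64(57.6), np.float64(56.8), np.float64(45.7), np.float64(45.4)] ear 49.55343275523212 73.89891232581238 remaining(cw) 17.28095728005249
```

{"api": "carry_out", "payload": {
  "rows": [
    [[-0.00073,-0.00261,0],[0,0,0.07],1],
    [[-0.00073,-0.00261,0],[0,0,0.07],1],
    [[-0.00073,-0.00261,0],[0,0,0.07],1],
    [[-0.00073,-0.00261,0],[0,0,0.07],1],
    [[0,0,0],[0,0,0],1],
    [[0,0,0],[0,0,0],1]
  ]
}}

```text
t: 6.7
ee_pos: [487.6, -49.3, 83.3]
orientation: [-3.131, -0.26, -0.0]
ft_force: [0.2, -0.2, 0.1]
width: 0.9
```

```bash
python3 st.py pics/w6.png; python3 -c "
import cv2
a=cv2.imread('pics/w6.png')[60:330,140:440];cv2.imwrite('pics/w6c.png',cv2.resize(a,None,fx=2.2,fy=2.2,interpolation=2))"
```

```text
6.7 [487.6065919  -49.27564629  83.28722311] xang 9.492881926559473 c [ 36.85331603 -11.85977666] f [ 0.22717459 -0.24254387  0.09352209] 1.2801089945356907
```

View pics/w6c.png

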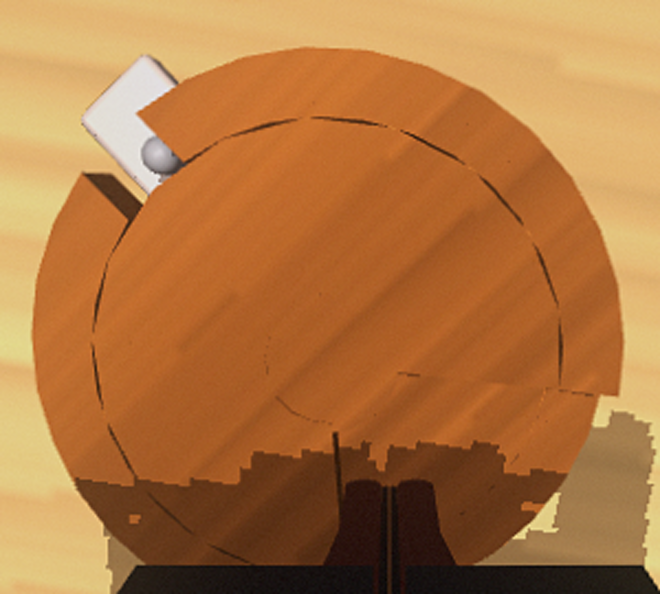

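Run:
```python
from an import *
circ=[(34,325),(622,335),(315,47),(520,115),(440,68),(60,230)];N=[(138,112),(85,174),(183,162),(133,217)]
an(circ,N,[(83,122),(147,55)],2.2,(140,60))
C=cam('wrist',pose());f=lambda u,v:((u+.5)/2.2-.5+140,(v+.5)/2.2-.5+60)
p=px2w(C,[f(160,154)],69)[0,:2];
for c in ([522.5,-32.3],[522,-31.5]):print('pin',p,np.hypot(*(p-c)),np.degrees(np.arctan2(*(p-c)[::-1])))
```

```text
c [522.93945092 -32.88983697] [ 0.3 -0.9  0.   0.3  0.2 -1. ]
notch 53.114698289824055 [np.float64(58.3), np.float64(57.8), np.float64(46.5), np.float64(46.3)] ear 51.31801234224974 73.90956650481722 remaining(cw) 1.7966859475743178
notch 51.339040763466976 [np.float64(58.0), np.float64(57.1), np.float64(46.2), np.float64(45.5)] ear 50.06789193833024 73.42925415081463 remaining(cw) 1.2711488251367342
pin [556.86041702   9.77165327] 54.319998771383425 50.76108050523461
pin [556.86041702   9.77165327] 54.02405055450924 49.81363648612842
```

{"api": "carry_out", "payload": {
  "rows": [
    [[-0.00034,-0.00111,0],[0,0,0.03],1],
    [[0,0,0],[0,0,0],1],
    [[0,0,0.003],[0,0,0],1],
    [[0,0,0.002],[0,0,0],1],
    [[0,0,0.001],[0,0,0],1],
    [[0,0,0.001],[0,0,0],1],
    [[0,0,0.001],[0,0,0],1],
    [[0,0,0],[0,0,0],1]
  ]
}}

```text
t: 7.42
ee_pos: [487.1, -48.3, 75.3]
orientation: [3.135, 0.206, 0.0]
ft_force: [-0.8, -1.5, 3.7]
width: 0.9
```

{"api": "carry_out", "payload": {
  "rows": [
    [[0,0,0.001],[0,0,0],1],
    [[0,0,0.001],[0,0,0],1],
    [[0,0,0.001],[0,0,0],1],
    [[0,0,0.001],[0,0,0],1],
    [[0,0,0],[0,0,0],1]
  ]
}}

```text
t: 7.83
ee_pos: [487.1, -48.3, 71.3]
orientation: [3.135, 0.206, 0.0]
ft_force: [-0.1, -1.5, 4.4]
width: 0.4
```

Below the blocked height already, so the notch is over the pin; continue to the bottom.

{"api": "carry_out", "payload": {
  "rows": [
    [[0,0,0.001],[0,0,0],1],
    [[0,0,0.001],[0,0,0],1],
    [[0,0,0.001],[0,0,0],1],
    [[0,0,0.0005],[0,0,0],1],
    [[0,0,0.0005],[0,0,0],1],
    [[0,0,0],[0,0,0],1]
  ]
}}

```text
t: 8.33
ee_pos: [487.1, -48.3, 67.7]
orientation: [3.135, 0.206, 0.0]
ft_force: [-2.0, -1.1, 8.7]
width: 0.6
```

{"api": "carry_out", "payload": {
  "rows": [
    [[0,0,0.0005],[0,0,0],1],
    [[0,0,0.0005],[0,0,0],1],
    [[0,0,0],[0,0,0],1]
  ]
}}

```text
t: 8.58
ee_pos: [487.1, -48.3, 67.1]
orientation: [3.135, 0.206, 0.0]
ft_force: [-3.4, -1.0, 16.2]
width: 0.4
```

{"api": "carry_out", "payload": {
  "rows": [
    [[0,0,-0.002],[0,0,0],1],
    [[0,0.004,-0.001],[0,0,0],1],
    [[0,0.004,-0.001],[0,0,0],1],
    [[0,0,-0.02],[0,0,0],1],
    [[0,0,-0.03],[0,0,0],1],
    [[0,0,-0.03],[0,0,0],1],
    [[0,0,-0.03],[0,0,0],1],
    [[-0.03,0,0],[0,0,0],1],
    [[-0.03,0,0],[0,0,0],1],
    [[0,0,0],[0,0,0],1],
    [[0,0,0],[0,0,0],1]
  ]
}}

```text
t: 9.5
ee_pos: [427.3, -64.2, 180.2]
orientation: [-3.135, -0.204, 0.001]
ft_force: [0.9, -0.6, 0.7]
width: 0.2
```

```bash
python3 st.py pics/w7.png
python3 - <<'E'
from h import *
a=cv2.imread('pics/w7.png')
s=imaging.get_image('scene')[205:285,235:325,::-1];cv2.imwrite('pics/s7.png',cv2.resize(s,None,fx=6,fy=6,interpolation=2))
cv2.imwrite('pics/t7.png',imaging.get_image('top')[:,:,::-1])
E
```

```text
9.5 [427.26935145 -64.21129288 180.21646788] xang 7.442719908543028 c [ 98.27383437 -20.11280142] f [ 0.88103124 -0.56626981  0.68693262] 1.2640262004722742
```

View pics/w7.png

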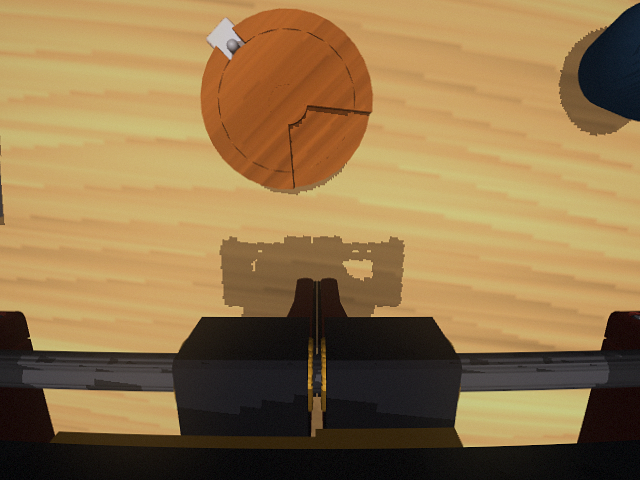

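View pics/s7.png

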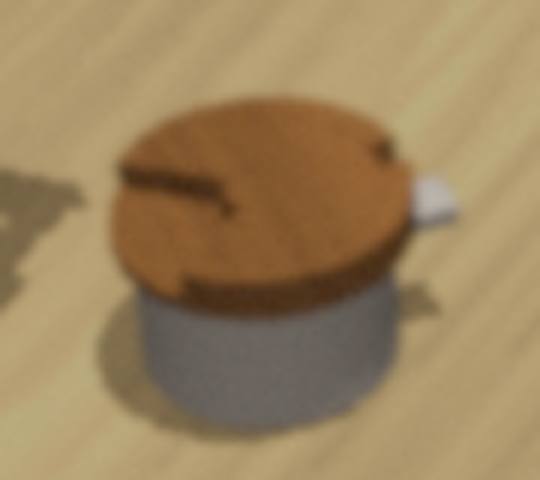

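Run:
```python
from h import *
C=cam('scene');b0=cv2.imread('pics/s7.png');a=cv2.imread('pics/scene0.png')[205:285,235:325];a=cv2.resize(a,None,fx=6,fy=6,interpolation=2)
th=np.radians(np.arange(0,361,3))
for im in(a,b0):
  for z,col in((80,(0,255,0)),(90,(0,0,255))):
    q=(w2px(C,np.c_[522+58*np.cos(th),-31.5+58*np.sin(th),0*th+z])-[235,205]+.5)*6
    cv2.polylines(im,[q.astype(np.int32)],False,col,1)
cv2.imwrite('pics/cmp.png',cv2.resize(np.hstack([a,b0]),(800,356)))
w=cv2.imread('pics/w7.png')[0:90,190:310];cv2.imwrite('pics/w7c.png',cv2.resize(w,None,fx=6,fy=6,interpolation=2))
```

```text
(no output)
```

View pics/cmp.png

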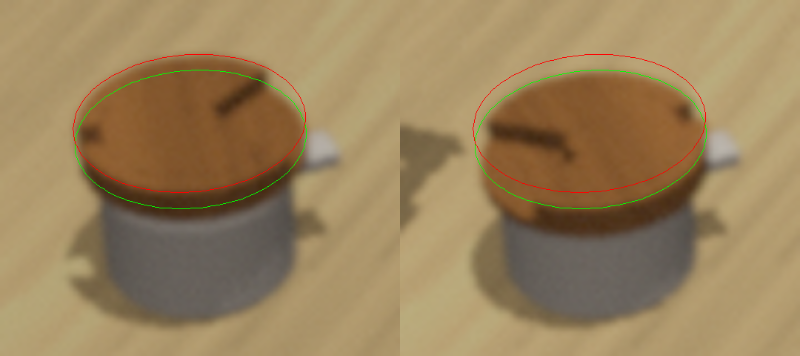

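View pics/w7c.png

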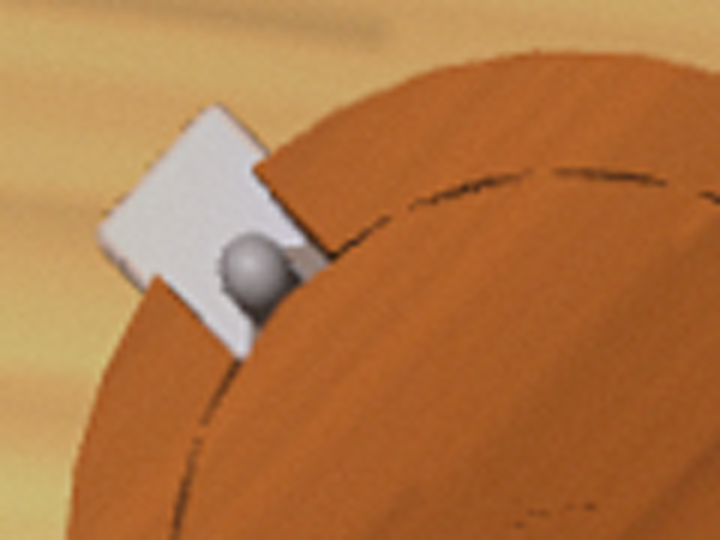

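View pics/t7.png

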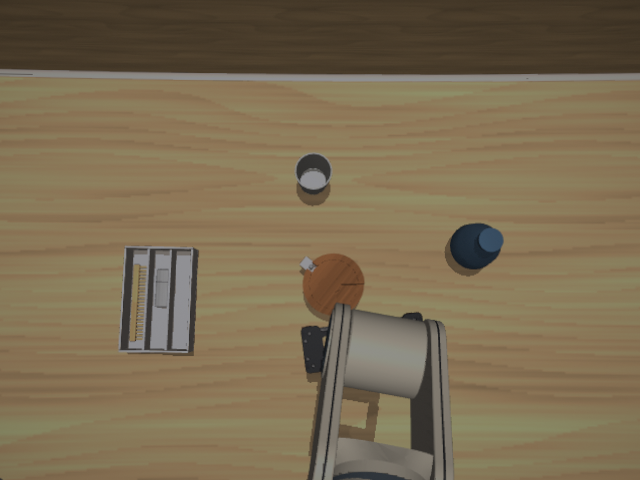

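The enlarged wrist crop shows the pin at (255,272), inside the notch. In the comparison picture the lid's rim follows the green 80 mm circle, so it is home. The top picture shows the cup (313,175), vase (475,246), comb and clipper case where they started, and the gripper clear of everything. I am handing the job in.

```bash
python3 -c "
from workcell import close_job
print(close_job())"
```

```text
the job is handed in; nothing more can be done
None
```

I turned the lid clockwise by about 169° with the closed fingertips in the finger bay until the notch was over the pin. I then pressed on the bay floor until the lid was home, backed the fingers off and handed the job in at about 9.6 s.

**Pressing:** the fingertips reached a height of 67.1 mm, where the bay floor should be at 68 mm when the lid is home. The force rose from about 4 N on the way down to 16 N at the end, which fits the lid reaching its stop.

**Last pictures:** the pin is inside the notch and the lid's top lies at the 80 mm height. The comb, clipper case, vase and cup look unmoved, and the arm was clear of everything.

**Disagreements:** the cameras put the canister's axis up to about 2–3 mm apart, which is near the calibration error. Two estimates of the turn still left, made before the final push, also differed by about 2°. No check failed, but I did not measure the final gap between notch and pin in millimetres.

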